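Free the painted panel from a left-hand clamp and lay it to dry

TASK

The freshly painted plank panel is clamped on the leaning painting stand. The clamp screw has a left-hand thread, so loosen it by turning its T-handle clockwise, feeling that it eases rather than tightens, by at least half a turn; then draw the panel out sideways and lay it, painted face up, across the two battens of the drying rack, roughly centred and square to them. Do not tighten the clamp, do not let the panel fall to the table, and leave the paint pot, cup, bowl, paint bottle, brush and small hammer where they are.

Things in the scene. Friction and masses are not known exactly. Their poses are not given: they have to be found in the camera images.
- stand: Foot of the fixed painting stand: round dark steel disc of 62 mm radius, 14 mm high, with a 30 mm column up to the leaning head. Origin: centre of the underside, on the table. Nothing stands under the panel's two overhanging ends.
- head: Leaning head of the stand: fixed grey plate, 75 mm (x) by 80 mm (y), tipped 30 degrees towards the robot. Origin: seat centre on the plate's upper face, 135 mm above the table; z: plate normal (up, towards the robot), x: up the slope, y: level, along the panel. A lip 8 mm high, 80 mm long, holds the panel's lower long edge. The clamp screw stands on the z axis.
- frame_top (a point): Middle of the top of the grey C-frame's arm, which carries the clamp screw; axes as the head's. The frame is 30 mm wide (y); its post stands at head x = 36 to 50 mm, behind the panel's upper edge; its arm spans head x = -16 to 50 mm and z = 50 to 64 mm, with a flat 4 mm collar on top.
- handle (a joint): Turn of the clamp's T-handle, rad. Starts tight, -0.25 to -0.1. Grows CLOCKWISE seen from above the handle, looking onto the plate (left-hand thread: loosens); end stop 4.4. Screw and handle rise 10 mm per turn along the head's z. Stiff (about 0.15 N m), stays where left. The other way it presses harder on the panel; below -0.5 it is overtightened.
- handle_grip (a point): Centre of the T-handle's cross bar: plain steel, 54 mm long (y), 14 mm wide (x), 14 mm high (z = screw axis). At joint 0 the bar lies along the head's y, its centre 108 mm above the plate; below it the 12 mm thick rod, and 33 mm of free height down to the collar on the C-frame. The rod ends in a black rubber foot of 12 mm radius on the panel.
- panel: Painted wooden panel, dark brown planks with orange-brown end bands: 220 mm long (y), 50 mm wide (x), 16 mm thick (z), about 110 g. Origin: centre of its underside; z: out of the painted face. Starts on the head's plate under the clamp foot, against the lip, up to 8 mm off-centre along y; each end overhangs the plate by about 70 mm and can be grasped across the 50 mm width.
- rack: Drying rack, fixed: plywood base 180 mm (x) by 136 mm (y), 12 mm thick, two wooden battens along x at y = -60 and +60 mm, 14 mm wide, 180 mm long, tops 50 mm above the table. Origin: centre of the underside. The panel goes across both, its length along the rack's y (either way round); beyond the base there is room for fingers under its ends.
- paint_pot: Small closed brown paint pot, 38 mm across, 34 mm high, standing between stand and rack; bystander. Origin: centre of its underside.
- cup: White plastic cup, 72 mm across, 85 mm high, far side of the table; bystander. Origin: centre of its underside.
- bowl: White ceramic bowl, 100 mm across, 40 mm high, far side of the table; bystander. Origin: centre of its underside.
- paint_bottle: White bottle with black cap, 52 mm across, 130 mm high, far side of the table; bystander. Origin: centre of its underside.
- brush: Brush with wooden handle, 200 mm long, lying on the table at the robot's left, nearer than the stand; bystander. Origin: under its middle.
- mallet: Small hammer with wooden handle, 190 mm long, lying at the left edge of the working area; bystander. Origin: under its middle.
There are look-alikes about, which are no part of the job. Leave any blue look-alike of the panel alone.

How it is judged (in metres and radians):
On the way, in this order (a step that is already met when the one before it is completed fails the run):
1. the T-handle is loosened clockwise by half a turn while the panel is still in its seat (value of joint handle above 2.8 rad and distance between panel and head below 0.035 m), for 0.1 s.
2. the panel is drawn out of the clamp (distance between panel and head above 0.12 m), for 0.1 s.
At the end, for the whole second after the job is handed in: The panel lies at rest and flat (within 4.5 degrees), painted face up, on both battens: its centre within 60 mm of the rack's centre along the battens and 35 mm across them, its length square to the battens within 15 degrees; the T-handle is still loosened (above 2.6 rad) (x of panel in the frame of rack between -0.06 and 0.06 m and y of panel in the frame of rack between -0.035 and 0.035 m and z of panel in the frame of rack between 0.045 and 0.055 m and angle between the y axis of panel and the y axis of rack, either way round below 0.26 rad and angle between panel's own z axis and vertical below 0.08 rad and linear speed of panel below 0.02 m/s and value of joint handle above 2.6 rad); the robot touches nothing.
It fails at once if the clamp is tightened (handle turned counter-clockwise below -0.5 rad) (value of joint handle below -0.5 rad).
It fails at once if the panel falls to the table (its centre lower than 30 mm) (height (world z) of panel below 0.03 m).
It fails at once if a bystander is moved by more than 30 mm or tipped (distance of any of paint_pot, cup, bowl, paint_bottle, brush, mallet from where it was at the start of the episode above 0.03 m or angle between any of paint_pot, cup, paint_bottle's own z axis and vertical above 0.5 rad).
It also fails if it takes over 72 s, if anything falls off the work surface, if the arm or the gripper's body presses on something with over 40 N, if the wrist force passes 120 N, or if a joint passes its speed limit or range.

ROBOT

A 6-joint arm with a two-finger parallel gripper is mounted at the origin on the work surface. World frame = base frame: x ahead of the robot, y to its left, z up, the work surface at z = 0. Lengths are in m, angles in degrees, forces in N, time in s.
With the tool pointing down it reaches from about 0.375 to 0.9 m from the base axis. Payload 3.1 kg.
Tool frame: the origin (TCP) lies on the centre line of the jaws, within the pads' length; the fingertips stand 25 mm ahead of it and the grasp point (between the pads) lies 6 mm ahead of it; y points along the fingers, x is the direction in which the jaws open and shut, and the axes are right-handed (so a half turn about y gives the same grasp; the last joint's range is limited). The gripper opens to 87 mm and grips with 3 to 60 N. Pads are 19 mm wide; open, the fingers measure 117 mm over their backs; the gripper's body (75 mm by 190 mm) begins 51 mm behind the grasp point.
Start: joints at [-77.836, 30.224, 82.088, -0, 67.689, -10.227], TCP at [0.238, -0.578, 0.216] pointing down, gripper open.
Joint ranges: [-176.69, 176.69], [-43.24, 126.21], [12.49, 139.97], [-82, 262], [0, 151.66], [-163.58, 163.58]. Speed limits (degrees/s): [159.86, 159.86, 180, 180, 180, 180].

INTERFACE

Orientations are given as a 3x3 rotation matrix whose columns are the frame's x, y, z axes.
In Python, from rig import * gives the robot as it stands.
- The arm moves only by the tool play_rows, never from a script. Its argument "commands" is a list of rows, each a list of 2 entries, a list of its own where there are three numbers: the shift along the world's x, y, z in m, then the turn, a rotation vector about the world's x, y, z in rad. A call has 1 to 10 rows; each row is the pose to reach, as a shift and turn from the pose commanded when the call began; what a row does not reach only later rows make up. A row lasts 1/8 s, in which the tool goes at most 62.5 mm and 10.7 degrees, less where a joint would pass 70% of its speed; a pose out of reach is approached as far as the arm can. A call with a gripper value outside its range is refused whole. "gripper" is the finger opening in m, from 0 to 0.087, set as the call begins (left out, the last holds). The fingers move at their own pace and stop on an object; the grip force is fixed at half the most. Time passes only in rows, so rows that repeat a pose let the fingers close. It gives the time, the measured TCP pose, the force and the opening at its end, in the units of the state.
- read_state(): the state, without advancing time (a new reading comes with each control period).
- capture(name): name is "scene" or "top"; returns a dict with "frame" (420x560x3 uint8, red, green, blue), "depth" (420x560 float32, m along the optical axis (not along the pixel's ray), 0 where there is no reading), "mtx" (3x3 intrinsics, pixels), "dist_coeffs" ([k1, k2, p1, p2, k3] as OpenCV has them; the pictures are not rectified), "cam_to_world" (4x4, takes a point from camera to world coordinates). Camera axes: x right, y down, z forward; pixel columns grow to the right and rows downward; lengths in m; the calibration is good to about 2 mm. A picture is of the moment at which its call begins.
- hand_in(): hands the job in, once; it reports no verdict.
The state is a dict: "time_s": time; "joint_positions": joint angles; "qvel": joint speeds; "tau": joint torques, N m; "position": TCP position; "tcp_rot": TCP orientation; "force": force on the tool from outside, world axes, zero at the start; "moment": the same for the moment, N m; "opening": opening from 0.0 (shut) to 1.0 (fully open).
Only numpy, scipy, OpenCV 4.12 (cv2) and the standard library are available. Lean on these libraries where they do the work, as an engineer would, in place of code of your own. Each camera call takes 0.05 s, during which the arm holds its last target. There are 200 camera calls.

## Working session

There is one attempt and no reset: what is moved stays moved. The work goes in short steps, Python scripts to look and compute and a tool call to move; the robot and the scene stay as the last step left them, time stands still between calls to the robot, and variables do not carry over. Pictures are saved under pics/ and viewed, about 8 in all and at most 12, crops included, and the job is handed in when it is done.

Besides the shell and the picture viewer there is one more tool, called after "Request:" as name(argument=value, ...), one argument or row to a line, values as JSON. play_rows: Moves the arm, as the interface text tells. Its arguments: {"type":"object","properties":{"commands":{"type":"array"},"gripper":{"type":"number"}},"required":["commands"]}

```bash
mkdir -p pics; ls
python3 - <<'E'
from rig import *
import cv2,numpy as np
s=read_state();print(s)
for n in("scene","top"):
    c=capture(n);cv2.imwrite(f"pics/{n}0.png",c["frame"][:,:,::-1]);np.savez(f"{n}0.npz",**c)
    print(n,c["mtx"].tolist(),c["dist_coeffs"],np.round(c["cam_to_world"],3).tolist())
E
```

```text
pics
{'time_s': 0.0, 'joint_positions': array([-7.78381138e+01,  3.02780224e+01,  8.21555629e+01, -1.98021500e-03,
        6.76886465e+01, -1.02301852e+01]), 'qvel': array([-0.00378981, -0.08720731,  0.09061581, -0.02439396, -0.05137263,
       -0.00186395]), 'tau': array([-1.33608879e-03, -4.40036559e+01, -1.76592118e+01,  6.32473198e-02,
        5.81236265e-02, -1.57871523e-04]), 'position': array([ 0.23791994, -0.57714657,  0.21498633]), 'tcp_rot': array([[ 3.80954092e-01, -4.80697774e-04,  9.24593829e-01],
       [-9.24591558e-01,  2.07872885e-03,  3.80954237e-01],
       [-2.10510372e-03, -9.99997724e-01,  3.47451158e-04]]), 'force': array([1.07098295, 0.13070685, 0.28138895]), 'moment': array([-0.00548482,  0.01451358, -0.00038273]), 'opening': 1.0015138664107832}
scene [[515.2164265560515, 0.0, 269.84468912070747], [0.0, 515.2164265560515, 206.08430064275842], [0.0, 0.0, 1.0]] [-0.0769208  0.         0.         0.         0.       ] [[-0.013, 0.75, -0.661, 1.362], [1.0, 0.001, -0.018, 0.147], [-0.013, -0.661, -0.75, 1.09], [0.0, 0.0, 0.0, 1.0]]
top [[513.5420799246044, 0.0, 276.62182805855286], [0.0, 513.5420799246044, 201.16110893090303], [0.0, 0.0, 1.0]] [0.02081827 0.         0.         0.         0.        ] [[0.01, -0.983, 0.184, 0.275], [-1.0, -0.011, -0.008, 0.115], [0.01, -0.184, -0.983, 1.608], [0.0, 0.0, 0.0, 1.0]]
```

View pics/scene0.png

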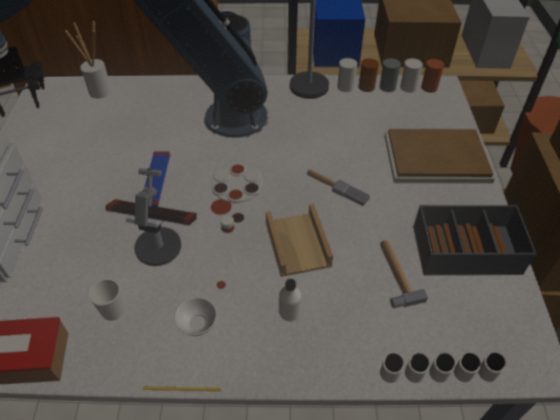

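View pics/top0.png

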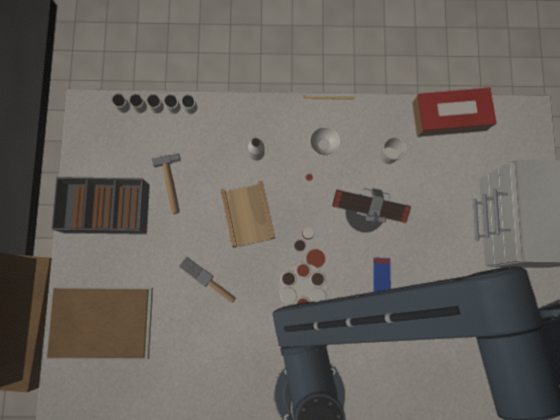

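The scene view shows the panel at about (150,212), the T-handle at (150,172), the rack at (298,243) and the pot at (228,222). In the top view the panel is at (372,206), the rack at (248,214) and the pot at (308,233). Next I'll measure these from depth.

```bash
cat > h.py <<'E'
import numpy as np,cv2
def cloud(c):
    H,W=c["depth"].shape
    u,v=np.meshgrid(np.arange(W),np.arange(H))
    p=cv2.undistortPoints(np.stack([u,v],-1).reshape(-1,1,2).astype(np.float64),c["mtx"],c["dist_coeffs"]).reshape(H,W,2)
    d=c["depth"][...,None]
    X=np.concatenate([p*d,d],-1)
    T=c["cam_to_world"]
    w=X@T[:3,:3].T+T[:3,3]; w[c["depth"]<=0]=np.nan
    return w
E
python3 - <<'E'
import numpy as np,cv2
from h import *
np.set_printoptions(precision=4,suppress=True)
C={n:dict(np.load(n+"0.npz")) for n in("scene","top")}
W={n:cloud(C[n]) for n in C}
print("table z", [np.nanmedian(W["top"][300:330,200:250,2]),np.nanmedian(W["scene"][330:370,250:350,2])])
# rack
for n,(r0,r1,c0,c1) in {"top":(175,255,215,280),"scene":(200,275,260,335)}.items():
    P=W[n][r0:r1,c0:c1].reshape(-1,3);P=P[(P[:,2]>.042)&(P[:,2]<.06)]
    rc=cv2.minAreaRect((P[:,:2]*1000).astype(np.float32));print(n,"rack",rc,np.median(P[:,2]),len(P))
# panel: brown
for n,(r0,r1,c0,c1) in {"top":(180,230,325,418),"scene":(195,228,100,200)}.items():
    P=W[n][r0:r1,c0:c1].reshape(-1,3);F=C[n]["frame"][r0:r1,c0:c1].reshape(-1,3).astype(int)
    m=(F[:,0]-F[:,2]>12)&(P[:,2]>.09)&(P[:,2]<.2);P=P[m];
    ctr=np.median(P,0)
    for _ in range(3):
        u,s,vt=np.linalg.svd(P-P.mean(0),full_matrices=False);nrm=vt[2]*np.sign(vt[2][2])
        P=P[abs((P-P.mean(0))@nrm)<.006]
    e=vt[0]*np.sign(vt[0][1]);q=(P-P.mean(0))@e;x=np.cross(e,nrm);qx=(P-P.mean(0))@x
    mid=P.mean(0)+e*(q.min()+q.max())/2+x*(np.percentile(qx,1)+np.percentile(qx,99))/2
    print(n,"panel",len(P),"n",nrm,"e",e,"tilt",np.degrees(np.arccos(nrm[2])),"len",np.ptp(q),"wid",np.ptp(qx),"mid",mid)
# handle/frame high points
for n,(r0,r1,c0,c1) in {"top":(180,230,340,410),"scene":(160,240,130,175)}.items():
    P=W[n][r0:r1,c0:c1].reshape(-1,3)
    Q=P[P[:,2]>.205];print(n,"handle",len(Q),Q.mean(0),Q.min(0),Q.max(0),cv2.minAreaRect((Q[:,:2]*1000).astype(np.float32)))
P=W["scene"][230:265,130:185].reshape(-1,3);P=P[(P[:,2]>.009)&(P[:,2]<.02)];print("foot",P.min(0),P.max(0))
for n,(r0,r1,c0,c1) in {"top":(226,242,300,316),"scene":(212,234,218,238)}.items():
    P=W[n][r0:r1,c0:c1].reshape(-1,3);P=P[P[:,2]>.025];print("pot",P.min(0),P.max(0))
E
```

```text
table z [np.float64(-0.00030311949348904577), np.float64(-0.0014624509124907537)]
top rack ((529.4713745117188, 193.60513305664062), (180.50086975097656, 133.74244689941406), 13.150758743286133) 0.04932459867761918 519
scene rack ((537.0291137695312, 194.710693359375), (183.35287475585938, 135.15567016601562), 13.365360260009766) 0.04743930055400147 643
top panel 688 n [-0.4886  0.1112  0.8654] e [ 0.2089  0.9779 -0.0077] tilt 30.072533249648057 len 0.21940795633238194 wid 0.05236643050787322 mid [ 0.536  -0.1693  0.1485]
scene panel 170 n [-0.4169  0.0919  0.9043] e [ 0.211   0.9775 -0.0021] tilt 25.27415831399232 len 0.22267862820772147 wid 0.057485958870310175 mid [ 0.5425 -0.1685  0.147 ]
top handle 209 [ 0.5111 -0.169   0.2235] [ 0.4788 -0.1923  0.2051] [ 0.5587 -0.1381  0.2445] ((518.781494140625, -170.5260772705078), (52.291015625, 80.09981536865234), 78.1095199584961)
scene handle 280 [ 0.5155 -0.1651  0.2223] [ 0.4846 -0.1895  0.205 ] [ 0.5673 -0.1349  0.2396] ((524.035888671875, -170.26840209960938), (53.50289535522461, 82.9410400390625), 72.90245819091797)
foot [ 0.4968 -0.236   0.009 ] [ 0.6103 -0.1115  0.0196]
pot [ 0.4565 -0.011   0.0252] [0.4911 0.0201 0.0414]
pot [ 0.4646 -0.0113  0.0251] [0.4996 0.0214 0.0387]
```

```bash
cat >> h.py <<'E'
yaw=np.radians(-12.1);cy,sy=np.cos(yaw),np.sin(yaw)
hy=np.array([-sy,cy,0]);hz=np.array([-.5*cy,-.5*sy,np.sqrt(.75)]);hx=np.cross(hy,hz)
H=np.stack([hx,hy,hz],1)
S=np.array([.547,-.1707,.134])
E
python3 - <<'E'
import numpy as np,cv2
from h import *
np.set_printoptions(precision=4,suppress=True)
print(H)
for n in("scene","top"):
    w=cloud(dict(np.load(n+"0.npz")));L=((w-S)@H).reshape(-1,3)
    L=L[(abs(L[:,0])<.1)&(abs(L[:,1])<.14)&np.isfinite(L[:,0])]
    b=L[(L[:,2]>.095)&(L[:,2]<.13)]
    r=cv2.minAreaRect((b[:,:2]*1000).astype(np.float32))
    t=b[b[:,2]>np.percentile(b[:,2],40)]
    u,s,vt=np.linalg.svd(b[:,:2]-b[:,:2].mean(0));
    print(n,len(b),"rect",r,"z pct",np.percentile(b[:,2],[5,50,95]),"dir",vt[0]*np.sign(vt[0][1]),s, "med",np.median(b,0))
    a=L[(L[:,2]>.058)&(L[:,2]<.08)];print(" arm",a.min(0),a.max(0),np.median(a,0))
    p=L[(L[:,2]>.010)&(L[:,2]<.022)&(abs(L[:,0])<.04)];print(" panel",np.percentile(p,[1,50,99],axis=0))
E
```

```text
[[ 0.8468  0.2096 -0.4889]
 [-0.1815  0.9778  0.1048]
 [ 0.5     0.      0.866 ]]
scene 169 rect ((3.5386099815368652, -2.2359275817871094), (18.760265350341797, 54.49055099487305), 11.738325119018555) z pct [0.0997 0.1085 0.1162] dir [-0.1404  0.9901] [0.2012 0.0484] med [ 0.0053 -0.0005  0.1085]
 arm [-0.0173 -0.0166  0.058 ] [0.0541 0.0143 0.0785] [0.0167 0.0003 0.063 ]
 panel [[-0.024  -0.1041  0.0102]
 [ 0.0087  0.0257  0.0143]
 [ 0.0289  0.1113  0.0199]]
top 123 rect ((-2.9278860092163086, -6.061975479125977), (16.291969299316406, 52.00639343261719), 6.4937214851379395) z pct [0.105  0.116  0.1224] dir [-0.1046  0.9945] [0.1672 0.0495] med [-0.0001 -0.006   0.116 ]
 arm [-0.0104 -0.0214  0.0581] [0.0475 0.0093 0.0787] [ 0.0199 -0.0047  0.0662]
 panel [[-0.0285 -0.108   0.0108]
 [-0.0017  0.0188  0.0176]
 [ 0.0226  0.1078  0.0218]]
```

```bash
cat >> h.py <<'E'
S=S+H@np.array([0,-.0035,.001])
from scipy.spatial.transform import Rotation as Ro
T0=np.array([[1,0,0],[0,0,1],[0,-1,0.]])
def delta(local,ang,s,B=H,O=None):
    O=S if O is None else O
    p=O+B@np.array(local); R=B@Ro.from_euler('z',ang).as_matrix()@T0
    rv=Ro.from_matrix(R@s["tcp_rot"].T).as_rotvec()
    return np.round(p-s["position"],4).tolist(),np.round(rv,4).tolist()
E
python3 - <<'E'
from rig import *
from h import *
s=read_state();print(S,delta([.0005,0,.215],.12,s),delta([.0005,0,.115],.12,s))
E
```

```text
[ 0.54577744 -0.17401743  0.13486603] ([0.2031, 0.4256, 0.1062], [-0.3785, -0.4017, 1.0626]) ([0.252, 0.4151, 0.0196], [-0.3785, -0.4017, 1.0626])
```

Request:
play_rows(
  commands=[
    [[0.02,0.04,0.06],[-0.05,-0.06,0.15]],
    [[0.05,0.1,0.106],[-0.1,-0.11,0.3]],
    [[0.08,0.16,0.106],[-0.16,-0.17,0.45]],
    [[0.11,0.22,0.106],[-0.21,-0.22,0.6]],
    [[0.14,0.28,0.106],[-0.27,-0.28,0.75]],
    [[0.17,0.34,0.106],[-0.32,-0.34,0.9]],
    [[0.2,0.4,0.106],[-0.3785,-0.4017,1.0626]],
    [[0.2031,0.4256,0.1062],[-0.3785,-0.4017,1.0626]],
    [[0.2031,0.4256,0.1062],[-0.3785,-0.4017,1.0626]],
  ],
  gripper=0.087,
)

```text
time_s: 1.23
position: [0.4407, -0.1471, 0.3213]
tcp_rot: [[0.866, 0.49, 0.1], [-0.058, -0.1, 0.993], [0.497, -0.866, -0.058]]
force: [-0.2, -0.9, 0.4]
opening: 0.998
```

Run:
```python
from rig import *
from h import *
s=read_state();print(s["time_s"],s["joint_positions"].round(1),(H.T@(s["position"]-S)).round(4),delta([.0005,0,.115],.12,s))
c=capture("scene");
w=cloud(c);L=((w-S)@H)
cv2.imwrite("pics/s1.png",cv2.resize(c["frame"][110:260,60:260,::-1],None,fx=4,fy=4,interpolation=cv2.INTER_CUBIC))
```

```text
1.225 [-42.9  -1.5 116.8  23.4  40.9 -52.6] [-0.0007  0.0043  0.2157] ([0.0493, -0.0149, -0.0866], [-0.0016, 0.0004, -0.0066])
```

View pics/s1.png

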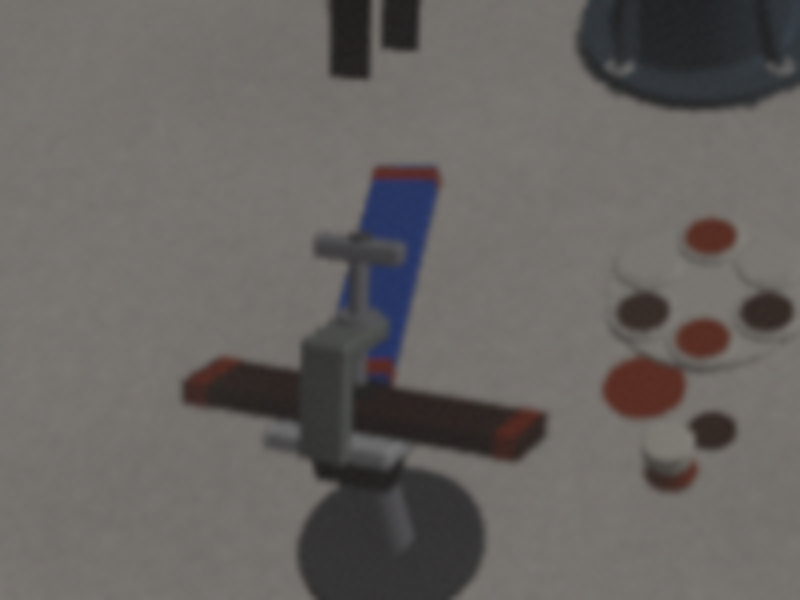

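The fingers (crop (375,40)) stand back along the screw axis, and the bar (crop (360,248)) is clear to grasp. J6 has enough range for a single sweep, so I'll advance.

Request:
play_rows(
  commands=[
    [[0.013,-0.005,-0.022],[0,0,-0.006]],
    [[0.025,-0.009,-0.044],[0,0,-0.006]],
    [[0.037,-0.012,-0.065],[0,0,-0.006]],
    [[0.0493,-0.0149,-0.0866],[0,0,-0.006]],
    [[0.0493,-0.0149,-0.0866],[0,0,-0.006]],
  ],
)

```text
time_s: 1.9
position: [0.4901, -0.1674, 0.2338]
tcp_rot: [[0.866, 0.487, 0.113], [-0.07, -0.106, 0.992], [0.495, -0.867, -0.058]]
force: [-0.4, 0.9, -0.4]
opening: 0.998
```

Request:
play_rows(
  commands=[
    [[0,0,0],[0,0,0]],
    [[0,0,0],[0,0,0]],
    [[0,0,0],[0,0,0]],
    [[0,0,0],[0,0,0]],
    [[0,0,0],[0,0,0]],
    [[0,0,0],[0,0,0]],
  ],
  gripper=0.0,
)

```text
time_s: 2.65
position: [0.4905, -0.1671, 0.2356]
tcp_rot: [[0.864, 0.49, 0.113], [-0.068, -0.108, 0.992], [0.498, -0.865, -0.06]]
force: [0.1, 0.1, -0.8]
opening: 0.403
```

Run:
```python
from rig import *
from h import *
s=read_state();print(s["time_s"],s["joint_positions"].round(1),(H.T@(s["position"]-S)).round(4),s["force"],s["moment"],s["opening"]*87, s["tau"])
print(hz, [np.round(-hz*np.radians(a),4).tolist() for a in (9,18,27,36,45,54,63,72,81,90)],hz*.01)
```

```text
2.65 [-39.4  12.3 118.8  32.3  25.1 -60.4] [ 0.0023 -0.0048  0.115 ] [ 0.1385158   0.07988987 -0.83996429] [0.10224017 0.21606724 0.03833815] 35.04160029358064 [-2.33529972e-03 -2.49741089e+01 -1.38124779e+01  6.49662036e-01
 -9.98108089e-01  3.60692677e-02]
[-0.48889162  0.10480928  0.8660254 ] [[0.0768, -0.0165, -0.136], [0.1536, -0.0329, -0.2721], [0.2304, -0.0494, -0.4081], [0.3072, -0.0659, -0.5441], [0.384, -0.0823, -0.6802], [0.4608, -0.0988, -0.8162], [0.5376, -0.1152, -0.9522], [0.6144, -0.1317, -1.0883], [0.6912, -0.1482, -1.2243], [0.7679, -0.1646, -1.3603]] [-0.00488892  0.00104809  0.00866025]
```

Request:
play_rows(
  commands=[
    [[-0.0006,0.0047,-0.0009],[0,0,0]],
    [[-0.0006,0.0047,-0.0009],[0,0,0]],
    [[-0.0006,0.0047,-0.0009],[0,0,0]],
    [[-0.0006,0.0047,-0.0009],[0,0,0]],
    [[-0.0006,0.0047,-0.0009],[0,0,0]],
    [[-0.0006,0.0047,-0.0009],[0,0,0]],
  ],
)

```text
time_s: 3.4
position: [0.4899, -0.1625, 0.2346]
tcp_rot: [[0.864, 0.49, 0.113], [-0.068, -0.108, 0.992], [0.498, -0.865, -0.06]]
force: [-0.3, -0.2, 0.6]
opening: 0.001
```

Run:
```python
from rig import *
from h import *
s=read_state();print(s["time_s"],(H.T@(s["position"]-S)).round(4),H.T@s["force"],H.T@s["moment"],s["opening"]*87)
```

```text
3.4 [ 0.0005 -0.0005  0.1149] [ 0.06367279 -0.23730489  0.64411648] [-0.04417075  0.26588437 -0.03210708] 0.055195776153119755
```

Opening is 0, so the fingers missed the bar. I'll look at both cameras.

Run:
```python
from rig import *
from h import *
c=capture("scene");t=capture("top");np.savez("s2.npz",**c);np.savez("t2.npz",**t)
a=cv2.resize(c["frame"][120:270,90:215,::-1],None,fx=3.2,fy=3.2,interpolation=cv2.INTER_CUBIC)
b=cv2.resize(t["frame"][150:300,310:435,::-1],None,fx=3.2,fy=3.2,interpolation=cv2.INTER_CUBIC)
cv2.imwrite("pics/s2.png",cv2.convertScaleAbs(np.hstack([a,b]),alpha=1.7))
```

```text
(no output)
```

View pics/s2.png

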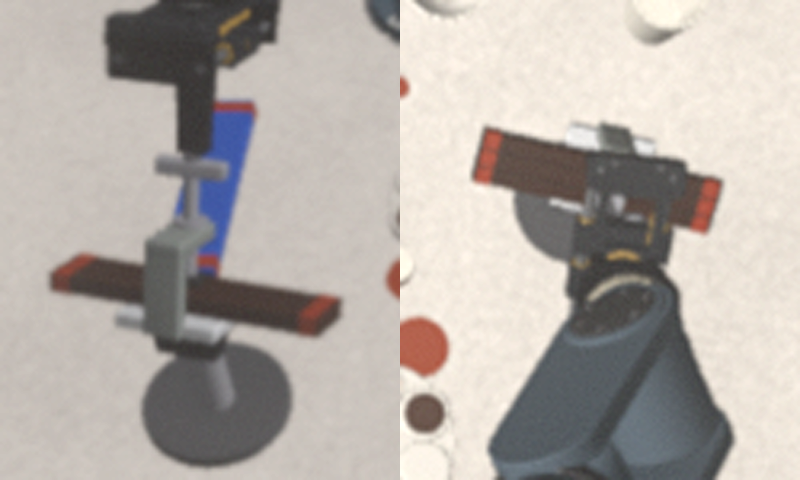

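The closed fingertip ends at crop (195,150), directly above the bar at (190,165), and not on either side of it. I'll check the projections and depths to get the missing distance.

Run:
```python
from rig import *
from h import *
np.set_printoptions(precision=4,suppress=True)
s=read_state();tip=s["position"]+.025*s["tcp_rot"][:,1]
for n in("s2.npz",):
    c=dict(np.load(n));Ti=np.linalg.inv(c["cam_to_world"])
    pr=lambda p:cv2.projectPoints(np.array([p]),Ti[:3,:3],Ti[:3,3],c["mtx"],c["dist_coeffs"])[0].ravel()
    print("tip px",pr(tip),"tcp px",pr(s["position"]),"bar px",pr(S+H@[0,0,.115]),"collar",pr(S+H@[0,0,.068]))
    w=cloud(c);L=(w-S)@H
    for v in range(150,190,2): print(v,[L[v,u].round(3).tolist() for u in(148,152)],c["frame"][v,150])
```

```text
tip px [148.9321 178.6111] tcp px [149.2291 168.5899] bar px [149.4902 168.5422] collar [149.0098 187.2704]
150 [[0.016, 0.002, 0.164], [0.016, 0.012, 0.166]] [35 33 33]
152 [[0.012, 0.0, 0.158], [0.015, 0.012, 0.16]] [35 34 33]
154 [[0.015, 0.002, 0.154], [0.011, 0.01, 0.155]] [34 33 33]
156 [[0.01, -0.0, 0.148], [0.011, 0.01, 0.15]] [35 33 33]
158 [[0.009, -0.001, 0.143], [0.012, 0.011, 0.145]] [34 34 32]
160 [[0.01, 0.0, 0.138], [0.01, 0.01, 0.14]] [36 34 34]
162 [[0.013, 0.001, 0.134], [0.011, 0.011, 0.135]] [36 34 34]
164 [[0.01, 0.0, 0.129], [0.008, 0.01, 0.13]] [36 35 34]
166 [[0.011, 0.001, 0.124], [0.007, 0.009, 0.124]] [37 37 35]
168 [[0.001, -0.003, 0.116], [0.011, 0.011, 0.121]] [49 47 47]
170 [[0.009, 0.0, 0.114], [0.001, 0.007, 0.113]] [65 64 66]
172 [[0.007, -0.0, 0.108], [0.008, 0.01, 0.11]] [66 66 68]
174 [[0.005, -0.001, 0.103], [0.009, 0.01, 0.105]] [61 59 62]
176 [[0.006, -0.001, 0.098], [-0.001, 0.006, 0.097]] [73 72 74]
178 [[0.007, 0.0, 0.093], [-0.26, -0.105, 0.006]] [78 77 80]
180 [[0.01, 0.001, 0.089], [-0.25, -0.1, 0.003]] [77 76 79]
182 [[0.006, -0.0, 0.083], [-0.249, -0.1, -0.002]] [78 77 81]
184 [[0.009, 0.001, 0.079], [-0.235, -0.094, -0.004]] [79 78 81]
186 [[0.005, -0.0, 0.073], [-0.231, -0.092, -0.008]] [80 79 82]
188 [[0.004, -0.001, 0.067], [-0.003, 0.007, 0.066]] [79 78 81]
```

Run:
```python
from h import *
c=dict(np.load("s2.npz"));Ti=np.linalg.inv(c["cam_to_world"])
pr=lambda p:cv2.projectPoints(np.array([p]),Ti[:3,:3],Ti[:3,3],c["mtx"],c["dist_coeffs"])[0].ravel().round(1)
for x in(-.0585,-.0435,.0435,.0585):
  for z in (.1907,.2157,.2257): print(x,z,pr(S+H@Ro.from_euler('z',.12).as_matrix()@[x,.0043,z]))
```

```text
-0.0585 0.1907 [159.2 132.9]
-0.0585 0.2157 [159.5 122.8]
-0.0585 0.2257 [159.7 118.8]
-0.0435 0.1907 [157.4 134.1]
-0.0435 0.2157 [157.8 123.9]
-0.0435 0.2257 [157.9 119.8]
0.0435 0.1907 [146.4 141.4]
0.0435 0.2157 [146.7 130.5]
0.0435 0.2257 [146.9 126.1]
0.0585 0.1907 [144.4 142.8]
0.0585 0.2157 [144.7 131.7]
0.0585 0.2257 [144.8 127.3]
```

In both pictures the visible fingertips end about 28 mm short of the stated tip, at roughly the TCP itself, and just above the bar. I'll open, advance 14 mm and check again.

Request:
play_rows(
  commands=[
    [[0,0,0],[0,0,0]],
    [[0,0,0],[0,0,0]],
    [[0,0,0],[0,0,0]],
    [[0,0,0],[0,0,0]],
    [[0,0,0],[0,0,0]],
    [[0,0,0],[0,0,0]],
    [[0.0035,-0.0007,-0.006],[0,0,0]],
    [[0.0068,-0.0015,-0.012],[0,0,0]],
    [[0.0068,-0.0015,-0.012],[0,0,0]],
  ],
  gripper=0.055,
)

```text
time_s: 4.62
position: [0.4967, -0.1638, 0.2218]
tcp_rot: [[0.865, 0.489, 0.113], [-0.069, -0.107, 0.992], [0.497, -0.866, -0.059]]
force: [-0.6, -0.0, -0.3]
opening: 0.629
```

Run:
```python
from rig import *
from h import *
s=read_state();print(s["time_s"],(H.T@(s["position"]-S)).round(4),H.T@s["force"],s["opening"]*87)
c=capture("scene");np.savez("s3.npz",**c)
a=cv2.resize(c["frame"][120:220,100:210,::-1],None,fx=5,fy=5,interpolation=cv2.INTER_CUBIC)
cv2.imwrite("pics/s3.png",cv2.convertScaleAbs(a,alpha=2))
```

```text
4.625 [ 1.000e-04 -3.000e-04  1.004e-01] [-0.69135234 -0.16695616  0.05864041] 54.69749559550836
```

View pics/s3.png

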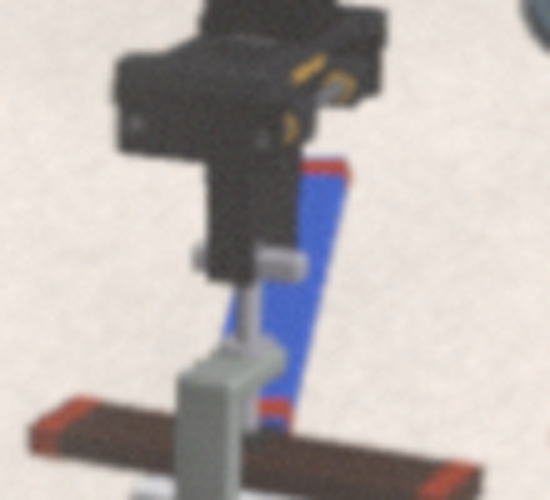

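The jaws now straddle the bar: the far finger at crop (230,282) reaches just below it. I'll go 13 mm deeper and close.

Request:
play_rows(
  commands=[
    [[0.0034,-0.0007,-0.006],[0,0,0]],
    [[0.0065,-0.0014,-0.0115],[0,0,0]],
    [[0.0065,-0.0014,-0.0115],[0,0,0]],
  ],
)

```text
time_s: 5.05
position: [0.5032, -0.1653, 0.2105]
tcp_rot: [[0.865, 0.489, 0.113], [-0.069, -0.108, 0.992], [0.497, -0.866, -0.059]]
force: [0.6, 0.9, 0.3]
opening: 0.628
```

Request:
play_rows(
  commands=[
    [[0,0,0],[0,0,0]],
    [[0,0,0],[0,0,0]],
    [[0,0,0],[0,0,0]],
    [[0,0,0],[0,0,0]],
    [[0,0,0],[0,0,0]],
    [[0,0,0],[0,0,0]],
    [[0,0,0],[0,0,0]],
  ],
  gripper=0.0,
)

```text
time_s: 5.92
position: [0.5025, -0.1652, 0.2108]
tcp_rot: [[0.865, 0.489, 0.112], [-0.068, -0.108, 0.992], [0.497, -0.866, -0.06]]
force: [-4.4, -1.6, 1.4]
opening: 0.159
```

Run:
```python
from rig import *
from h import *
s=read_state();print(s["time_s"],(H.T@(s["position"]-S)).round(4),H.T@s["force"],H.T@s["moment"],s["opening"]*87,s["joint_positions"].round(1))
```

```text
5.925 [-0.0003 -0.0004  0.0878] [-2.72484363 -2.52052907  3.24229675] [-0.49523522  0.90565485  0.10350418] 13.798649058219807 [-37.9  16.  119.2  36.7  21.1 -64.1]
```

Gripped: opening is 13.8 mm, which matches the 14 mm bar. I'll turn clockwise 45° first and feel the moment.

Request:
play_rows(
  commands=[
    [[-0.0001,0,0.0002],[0.0768,-0.0165,-0.136]],
    [[-0.0002,0,0.0004],[0.1536,-0.0329,-0.2721]],
    [[-0.0004,0.0001,0.0007],[0.2304,-0.0494,-0.4081]],
    [[-0.0005,0.0001,0.0009],[0.3072,-0.0659,-0.5441]],
    [[-0.0006,0.0001,0.0011],[0.384,-0.0823,-0.6802]],
    [[-0.0006,0.0001,0.0011],[0.384,-0.0823,-0.6802]],
  ],
)

```text
time_s: 6.68
position: [0.5028, -0.1656, 0.2123]
tcp_rot: [[0.533, 0.488, 0.692], [-0.749, -0.109, 0.653], [0.394, -0.866, 0.308]]
force: [-2.1, -2.2, -1.4]
opening: 0.152
```

Run:
```python
from rig import *
from h import *
s=read_state();print(s["time_s"],(H.T@(s["position"]-S)).round(4),H.T@s["force"],H.T@s["moment"],s["opening"]*87,s["joint_positions"].round(1),"turn",Ro.from_matrix(H.T@s["tcp_rot"]@T0.T).as_euler('xyz'))
```

```text
6.675 [ 0.0008 -0.0008  0.089 ] [-2.08295642 -2.60329854 -0.4484563 ] [-0.4262583   0.58337824 -0.13015599] 13.187663536367452 [-37.8  15.8 119.   35.9  21.3 -18.2] turn [-0.00333715 -0.00237988 -0.66980693]
```

Request:
play_rows(
  commands=[
    [[-0.0001,0,0.0002],[0.0768,-0.0165,-0.136]],
    [[-0.0002,0,0.0004],[0.1536,-0.0329,-0.2721]],
    [[-0.0004,0.0001,0.0006],[0.2304,-0.0494,-0.4081]],
    [[-0.0005,0.0001,0.0009],[0.3072,-0.0659,-0.5441]],
    [[-0.0006,0.0001,0.0011],[0.384,-0.0823,-0.6802]],
    [[-0.0007,0.0002,0.0013],[0.4608,-0.0988,-0.8162]],
    [[-0.0008,0.0002,0.0015],[0.5376,-0.1152,-0.9522]],
    [[-0.0009,0.0002,0.0017],[0.5973,-0.128,-1.058]],
    [[-0.0009,0.0002,0.0017],[0.5973,-0.128,-1.058]],
  ],
)

```text
time_s: 7.8
position: [0.502, -0.1671, 0.2143]
tcp_rot: [[-0.467, 0.487, 0.738], [-0.871, -0.109, -0.479], [-0.153, -0.867, 0.475]]
force: [-4.9, -7.0, -1.4]
opening: 0.154
```

Run:
```python
from rig import *
from h import *
s=read_state();print(s["time_s"],(H.T@(s["position"]-S)).round(4),H.T@s["force"],H.T@s["moment"],s["opening"]*87,s["joint_positions"].round(1),"turn",Ro.from_matrix(H.T@s["tcp_rot"]@T0.T).as_euler('xyz'))
```

```text
7.8 [ 0.0014 -0.0024  0.0909] [-3.54975688 -7.87593367  0.43208073] [-1.13383731  0.95653483 -0.03849091] 13.389974427019263 [-38.1  15.6 118.9  35.2  21.8  52.2] turn [-1.91955694e-04 -4.73888650e-03 -1.89031397e+00]
```

Request:
play_rows(
  commands=[
    [[-0.0005,-0.002,0.0002],[0.0768,-0.0165,-0.136]],
    [[-0.0006,-0.002,0.0004],[0.1536,-0.0329,-0.2721]],
    [[-0.0008,-0.002,0.0006],[0.2304,-0.0494,-0.4081]],
    [[-0.0009,-0.002,0.0009],[0.3072,-0.0659,-0.5441]],
    [[-0.001,-0.002,0.0011],[0.384,-0.0823,-0.6802]],
    [[-0.0011,-0.0018,0.0013],[0.4608,-0.0988,-0.8162]],
    [[-0.0012,-0.0018,0.0015],[0.5376,-0.1152,-0.9522]],
    [[-0.0013,-0.0018,0.0017],[0.611,-0.131,-1.0825]],
    [[-0.0013,-0.0018,0.0017],[0.611,-0.131,-1.0825]],
  ],
)

```text
time_s: 8.93
position: [0.4996, -0.1676, 0.2152]
tcp_rot: [[-0.848, 0.487, -0.208], [0.181, -0.103, -0.978], [-0.498, -0.867, -0.001]]
force: [-6.7, -4.8, -0.9]
opening: 0.155
```

Run:
```python
from rig import *
from h import *
s=read_state();print(s["time_s"],(H.T@(s["position"]-S)).round(4),H.T@s["force"],H.T@s["moment"],s["opening"]*87,s["joint_positions"].round(1),"turn",Ro.from_matrix(H.T@s["tcp_rot"]@T0.T).as_euler('xyz'))
```

```text
8.925 [-0.0001 -0.0034  0.0929] [-5.23058467 -6.12552665  2.00070013] [-0.96637412  1.20770103 -0.24822949] 13.497249435229815 [-38.6  15.4 119.   35.8  22.4 122.8] turn [-1.26722400e-03 -2.35415788e-03 -3.14043701e+00]
```

Turn reached 3.14 rad with the grip held and the moment low. I'll release, retreat and verify.

Request:
play_rows(
  commands=[
    [[0,0,0],[0,0,0]],
    [[0,0,0],[0,0,0]],
    [[0,0,0],[0,0,0]],
    [[0,0,0],[0,0,0]],
    [[-0.0098,0.0021,0.0173],[0,0,0]],
    [[-0.0245,0.0052,0.0433],[0,0,0]],
    [[-0.039,0.0084,0.0693],[0,0,0]],
    [[-0.0587,0.0126,0.104],[0,0,0]],
    [[-0.0587,0.0126,0.104],[0,0,0]],
  ],
  gripper=0.087,
)

```text
time_s: 10.05
position: [0.4421, -0.1549, 0.3224]
tcp_rot: [[-0.845, 0.492, -0.209], [0.18, -0.105, -0.978], [-0.503, -0.864, 0.0]]
force: [-0.1, 0.2, -0.2]
opening: 0.987
```

Run:
```python
from rig import *
from h import *
np.set_printoptions(precision=4,suppress=True)
s=read_state();print(s["time_s"],(H.T@(s["position"]-S)).round(4),s["force"],s["opening"]*87)
c=capture("scene");np.savez("s4.npz",**c)
L=((cloud(c)-S)@H).reshape(-1,3);L=L[(abs(L[:,0])<.06)&(abs(L[:,1])<.14)]
b=L[(L[:,2]>.1)&(L[:,2]<.126)];print(len(b),cv2.minAreaRect((b[:,:2]*1000).astype(np.float32)),np.percentile(b,[1,99],axis=0))
u,q,vt=np.linalg.svd(b[:,:2]-b[:,:2].mean(0));print(vt[0])
p=L[(L[:,2]>.010)&(L[:,2]<.022)&(abs(L[:,0])<.04)];print(" panel",np.percentile(p,[1,50,99],axis=0))
a=cv2.resize(c["frame"][120:220,100:210,::-1],None,fx=5,fy=5,interpolation=cv2.INTER_CUBIC)
cv2.imwrite("pics/s4.png",cv2.convertScaleAbs(a,alpha=2))
```

```text
10.05 [ 0.0025 -0.003   0.2151] [-0.0708  0.1776 -0.1879] 85.86395243539911
159 ((2.868945598602295, 2.249910354614258), (53.17203140258789, 16.831151962280273), 88.50960540771484) [[-0.0056 -0.0234  0.1011]
 [ 0.0109  0.0275  0.1215]]
[-0.0059  1.    ]
 panel [[-0.0246 -0.1001  0.0102]
 [ 0.0066  0.0289  0.0133]
 [ 0.0286  0.1152  0.017 ]]
```

View pics/s4.png

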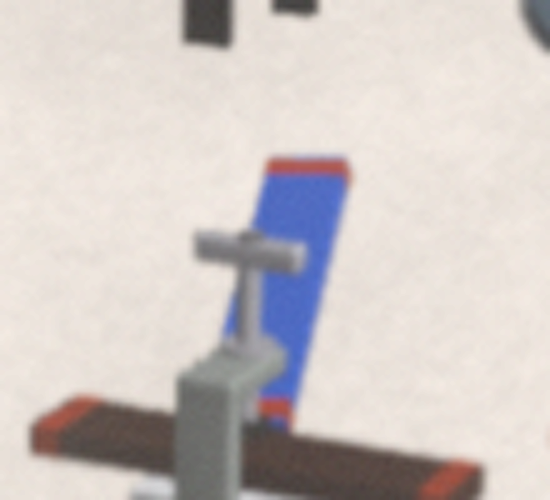

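The bar again lies along y, its top is about 5 mm higher (half a turn), and the panel is still seated. I'll swing the wrist back by 180° while moving over the panel's +y end.

Request:
play_rows(
  commands=[
    [[0.003,0.01,0],[-0.0768,0.0165,0.136]],
    [[0.005,0.02,0],[-0.1536,0.0329,0.2721]],
    [[0.007,0.03,0],[-0.2304,0.0494,0.4081]],
    [[0.009,0.04,0],[-0.3072,0.0659,0.5441]],
    [[0.011,0.05,0],[-0.384,0.0823,0.6802]],
    [[0.013,0.06,0],[-0.4608,0.0988,0.8162]],
    [[0.015,0.07,0],[-0.5376,0.1152,0.9522]],
    [[0.017,0.08,0],[-0.6144,0.1317,1.0883]],
    [[0.019,0.09,0],[-0.6912,0.1482,1.2243]],
    [[0.0205,0.0958,0],[-0.7679,0.1646,1.3603]],
  ],
)

```text
time_s: 11.35
position: [0.462, -0.0575, 0.3178]
tcp_rot: [[-0.205, 0.483, 0.851], [-0.979, -0.104, -0.177], [0.003, -0.869, 0.494]]
force: [-0.4, 0.2, 0.1]
opening: 0.996
```

Request:
play_rows(
  commands=[
    [[0,0,0],[-0.0768,0.0165,0.136]],
    [[0,0,0],[-0.1536,0.0329,0.2721]],
    [[0,0,0],[-0.2304,0.0494,0.4081]],
    [[0,0,0],[-0.3072,0.0659,0.5441]],
    [[0,0,0],[-0.384,0.0823,0.6802]],
    [[0,0,0],[-0.4608,0.0988,0.8162]],
    [[0,0,0],[-0.5376,0.1152,0.9522]],
    [[0,0,0],[-0.6144,0.1317,1.0883]],
    [[0,0,0],[-0.6912,0.1482,1.2243]],
    [[0,0,0],[-0.7679,0.1646,1.3603]],
  ],
)

```text
time_s: 12.6
position: [0.462, -0.058, 0.3178]
tcp_rot: [[0.849, 0.487, 0.207], [-0.177, -0.106, 0.978], [0.499, -0.867, -0.004]]
force: [0.4, 0.4, 0.1]
opening: 1.002
```

Request:
play_rows(
  commands=[
    [[0,0,0],[0,0,0]],
    [[0,0,0],[0,0,0]],
  ],
)

```text
time_s: 12.85
position: [0.4621, -0.0582, 0.3187]
tcp_rot: [[0.846, 0.488, 0.213], [-0.184, -0.107, 0.977], [0.5, -0.866, -0.001]]
force: [0.1, -0.7, -0.0]
opening: 0.999
```

Run:
```python
from rig import *
from h import *
s=read_state();print(s["time_s"],(H.T@(s["position"]-S)).round(4),s["joint_positions"].round(1),delta([0,.095,.05],0,s),delta([0,.095,-.011],0,s))
```

```text
12.85 [1.000e-04 9.570e-02 2.123e-01] [-25.5  -1.3 117.   11.3  35.4 -20.7] ([0.0791, -0.0177, -0.1406], [0.0008, -0.0003, 0.0039]) ([0.1089, -0.0241, -0.1934], [0.0008, -0.0003, 0.0039])
```

Request:
play_rows(
  commands=[
    [[0.02,-0.0045,-0.036],[0,0,0.004]],
    [[0.04,-0.009,-0.071],[0,0,0.004]],
    [[0.06,-0.0134,-0.107],[0,0,0.004]],
    [[0.075,-0.0167,-0.133],[0,0,0.004]],
    [[0.086,-0.019,-0.153],[0,0,0.004]],
    [[0.086,-0.019,-0.153],[0,0,0.004]],
  ],
)

```text
time_s: 13.6
position: [0.5481, -0.0774, 0.1647]
tcp_rot: [[0.848, 0.487, 0.209], [-0.181, -0.105, 0.978], [0.498, -0.867, -0.001]]
force: [-0.2, 0.1, -0.9]
opening: 1.002
```

Run:
```python
from rig import *
from h import *
s=read_state();print(s["time_s"],(H.T@(s["position"]-S)).round(4),s["force"],delta([0,.095,-.011],0,s))
a=[]
for n,(r,c0) in {"scene":(145,120),"top":(150,310)}.items():
    c=capture(n);a.append(cv2.resize(c["frame"][r:r+110,c0:c0+110,::-1],None,fx=3.6,fy=3.6,interpolation=cv2.INTER_CUBIC))
cv2.imwrite("pics/s5.png",cv2.convertScaleAbs(np.hstack(a),alpha=2))
```

```text
13.6 [-0.0006  0.095   0.0349] [-0.23487223  0.05684391 -0.90927604] ([0.023, -0.0049, -0.0394], [0.0005, -0.002, -0.0003])
```

View pics/s5.png

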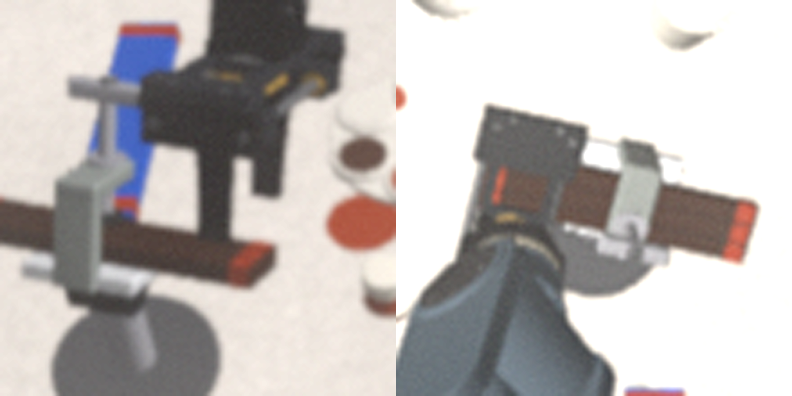

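The jaws straddle the panel's +y end in both views (far finger at crop (216,235)), and the gripper body at (490–585) stays clear of the frame at (615+). I'll go down and grip.

Request:
play_rows(
  commands=[
    [[0.008,-0.0017,-0.0135],[0,0,0]],
    [[0.016,-0.0034,-0.027],[0,0,0]],
    [[0.023,-0.0049,-0.0394],[0,0,0]],
    [[0.023,-0.0049,-0.0394],[0,0,0]],
  ],
)

```text
time_s: 14.2
position: [0.5714, -0.0823, 0.1279]
tcp_rot: [[0.846, 0.491, 0.209], [-0.18, -0.106, 0.978], [0.502, -0.865, -0.002]]
force: [0.1, -0.6, -0.1]
opening: 0.995
```

Request:
play_rows(
  commands=[
    [[0,0,0],[0,0,0]],
    [[0,0,0],[0,0,0]],
    [[0,0,0],[0,0,0]],
    [[0,0,0],[0,0,0]],
    [[0,0,0],[0,0,0]],
    [[0,0,0],[0,0,0]],
    [[0,0,0],[0,0,0]],
  ],
  gripper=0.03,
)

```text
time_s: 15.08
position: [0.5711, -0.0823, 0.1272]
tcp_rot: [[0.847, 0.49, 0.208], [-0.179, -0.106, 0.978], [0.501, -0.865, -0.002]]
force: [-0.2, 0.7, 1.0]
opening: 0.575
```

Run:
```python
from rig import *
from h import *
s=read_state();print(s["time_s"],(H.T@(s["position"]-S)).round(4),H.T@s["force"],H.T@s["moment"],s["opening"]*87)
```

```text
15.075 [ 0.001   0.095  -0.0094] [0.20878015 0.60244234 0.99869601] [-0.02085623  0.27313322 -0.05756001] 49.995904750911606
```

Gripped at 50.0 mm. I'll lift 1.5 mm off the seat and draw the panel along +y.

Request:
play_rows(
  commands=[
    [[-0.0007,0.0002,0.0013],[0,0,0]],
    [[0.0014,0.0099,0.0013],[0,0,0]],
    [[0.0045,0.0246,0.0013],[0,0,0]],
    [[0.0087,0.0441,0.0013],[0,0,0]],
    [[0.0128,0.0637,0.0013],[0,0,0]],
    [[0.017,0.0832,0.0013],[0,0,0]],
    [[0.0212,0.1028,0.0013],[0,0,0]],
    [[0.0254,0.1224,0.0013],[0,0,0]],
    [[0.0307,0.1468,0.0013],[0,0,0]],
    [[0.0307,0.1468,0.0013],[0,0,0]],
  ],
)

```text
time_s: 16.32
position: [0.6023, 0.0662, 0.1286]
tcp_rot: [[0.847, 0.491, 0.205], [-0.176, -0.105, 0.979], [0.502, -0.865, -0.002]]
force: [-0.0, 0.1, -1.4]
opening: 0.568
```

Run:
```python
from rig import *
from h import *
s=read_state();print(s["time_s"],(H.T@(s["position"]-S)).round(4),H.T@s["force"],H.T@s["moment"],s["opening"]*87,s["joint_positions"].round(1))
a=[]
for n,(r,c0) in {"scene":(140,100),"top":(150,230)}.items():
    c=capture(n);a.append(cv2.resize(c["frame"][r:r+160,c0:c0+160,::-1],None,fx=2.5,fy=2.5,interpolation=cv2.INTER_CUBIC))
cv2.imwrite("pics/s6.png",cv2.convertScaleAbs(np.hstack(a),alpha=2))
```

```text
16.325 [ 0.0011  0.2468 -0.0079] [-0.72098966  0.06539091 -1.2060173 ] [ 0.08035299  0.38439024 -0.07898502] 49.42996588225963 [ -1.5  30.7 112.1 -35.3   9.1  43.8]
```

View pics/s6.png

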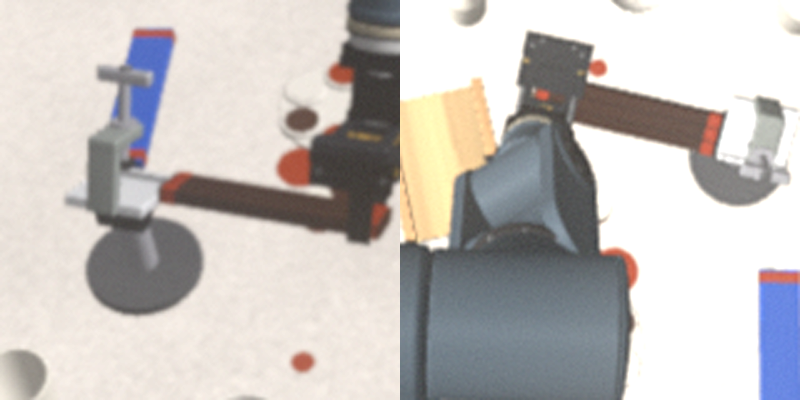

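The panel is out, held straight, and clear of the stand (band at crop (175,187), plate at (120,190)). Now I'll plan the transfer and check clearance to the bottle.

```bash
cat >> h.py <<'E'
RK=Ro.from_euler('z',np.radians(13.3)).as_matrix();RO=np.array([.533,.194,0])
E
python3 - <<'E'
from rig import *
from h import *
s=read_state()
w=cloud(dict(np.load("scene0.npz")));P=w[275:320,275:305].reshape(-1,3);P=P[P[:,2]>.06];print("bottle",P.mean(0),P.min(0),P.max(0))
P=w[290:335,170:220].reshape(-1,3);P=P[P[:,2]>.02];print("bowl",P.min(0),P.max(0))
print(delta([0,.09,.12],0,s,RK,RO),delta([0,.09,.041],0,s,RK,RO))
E
```

```text
bottle [0.74944829 0.17091792 0.09503284] [0.72236746 0.14734269 0.060029  ] [0.76697123 0.19546986 0.13348036]
bowl [ 0.72074021 -0.0948002   0.02001877] [0.82174866 0.00315852 0.0451021 ]
([-0.089, 0.2171, -0.0081], [-0.0033, 0.528, 0.4305]) ([-0.089, 0.2171, -0.0871], [-0.0033, 0.528, 0.4305])
```

Request:
play_rows(
  commands=[
    [[-0.005,0.01,0.03],[0,0,0]],
    [[-0.015,0.025,0.055],[0,0.06,0.05]],
    [[-0.03,0.05,0.06],[0,0.13,0.11]],
    [[-0.042,0.08,0.06],[0,0.2,0.17]],
    [[-0.055,0.11,0.06],[0,0.28,0.23]],
    [[-0.065,0.14,0.06],[0,0.36,0.3]],
    [[-0.075,0.17,0.06],[0,0.44,0.36]],
    [[-0.083,0.195,0.06],[0,0.5,0.41]],
    [[-0.089,0.2171,0.05],[-0.0033,0.528,0.4305]],
    [[-0.089,0.2171,0.03],[-0.0033,0.528,0.4305]],
  ],
)

```text
time_s: 17.68
position: [0.5137, 0.2823, 0.1586]
tcp_rot: [[0.973, 0.003, -0.23], [0.23, 0.002, 0.973], [0.003, -1.0, 0.002]]
force: [0.6, -0.8, -0.3]
opening: 0.572
```

Request:
play_rows(
  commands=[
    [[0,0,0],[0,0,0]],
    [[0,0,0],[0,0,0]],
  ],
)

```text
time_s: 17.92
position: [0.5132, 0.2808, 0.1588]
tcp_rot: [[0.974, 0.001, -0.229], [0.229, 0.001, 0.974], [0.001, -1.0, 0.001]]
force: [-0.1, -0.1, -1.2]
opening: 0.571
```

Run:
```python
from rig import *
from h import *
np.set_printoptions(precision=4,suppress=True)
s=read_state();print(s["time_s"],(RK.T@(s["position"]-RO)).round(4),s["force"],s["opening"]*87,s["joint_positions"].round(1))
print(delta([0,.09,.041],0,s,RK,RO))
a=[]
for n,(r,c0) in {"scene":(180,220),"top":(150,190)}.items():
    c=capture(n);a.append(cv2.resize(c["frame"][r:r+130,c0:c0+130,::-1],None,fx=3,fy=3,interpolation=cv2.INTER_CUBIC))
    w=(cloud(c)-RO)@RK;F=c["frame"].astype(int)
    m=(F[...,0]-F[...,2]>8)&(abs(w[...,0])<.06)&(abs(w[...,1])<.14)&(w[...,2]>.085)&(w[...,2]<.16)
    P=w[m];print(n,len(P),P.min(0),P.max(0),np.median(P,0),cv2.minAreaRect((P[:,:2]*1000).astype(np.float32)))
    A=np.c_[P[:,:2],np.ones(len(P))];print(" plane",np.linalg.lstsq(A,P[:,2],rcond=None)[0])
cv2.imwrite("pics/s7.png",cv2.convertScaleAbs(np.hstack(a),alpha=2))
```

```text
17.925 [0.0007 0.089  0.1588] [-0.1169 -0.1452 -1.1893] 49.68217100290867 [17.7 31.2 91.2  0.  57.5  4.5]
([-0.0009, 0.0008, -0.1178], [-0.0009, 0.0012, 0.0016])Traceback (most recent call last):
  File "<stdin>", line 11, in <module>
    return umr_minimum(a, axis, None, out, keepdims, initial, where)
ValueError: zero-size array to reduction operation minimum which has no identity
```

```bash
cat > chk.py <<'E'
from rig import *
from h import *
import sys
np.set_printoptions(precision=4,suppress=True)
lo,hi,name=float(sys.argv[1]),float(sys.argv[2]),sys.argv[3]
a=[]
for n,(r,c0) in {"scene":(160,220),"top":(150,190)}.items():
    c=capture(n);a.append(cv2.resize(c["frame"][r:r+130,c0:c0+130,::-1],None,fx=3,fy=3,interpolation=cv2.INTER_CUBIC))
    w=(cloud(c)-RO)@RK;F=c["frame"].astype(int)
    m=(F[...,0]-F[...,2]>8)&(F[...,0]<110)&(abs(w[...,0])<.06)&(abs(w[...,1])<.14)&(w[...,2]>lo)&(w[...,2]<hi)
    P=w[m];print(n,len(P))
    if len(P)<20: continue
    for _ in range(3):
        A=np.c_[P[:,:2],np.ones(len(P))];k=np.linalg.lstsq(A,P[:,2],rcond=None)[0];P=P[abs(A@k-P[:,2])<.005]
    print(P.min(0),P.max(0),np.median(P,0),cv2.minAreaRect((P[:,:2]*1000).astype(np.float32))," plane",k)
cv2.imwrite(name,cv2.convertScaleAbs(np.hstack(a),alpha=2))
E
python3 chk.py .14 .21 pics/s7.png
```

```text
scene 1491
[-0.025  -0.1123  0.1748] [0.0312 0.0785 0.186 ] [ 0.005  -0.0215  0.181 ] ((2.9915218353271484, -16.75287628173828), (190.9363555908203, 54.71793746948242), 88.99873352050781)  plane [-0.0218  0.009   0.1811]
top 963
[-0.0305 -0.1118  0.1771] [0.0217 0.0406 0.1879] [-0.0044 -0.0335  0.1826] ((-4.279706954956055, -35.36167907714844), (152.4965057373047, 50.62144470214844), 89.20828247070312)  plane [-0.0003  0.0091  0.1829]
```

View pics/s7.png

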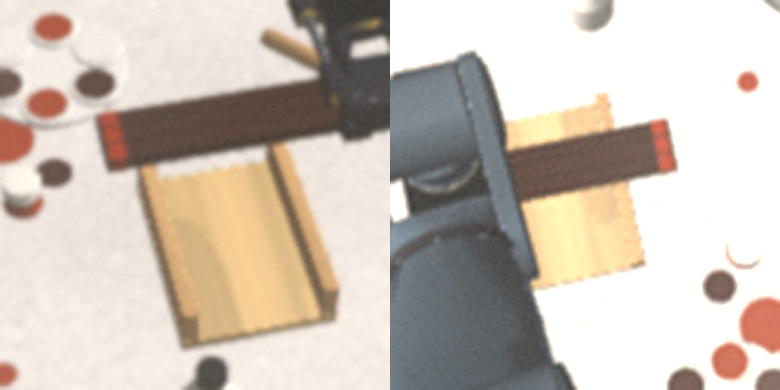

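The panel is level within 0.5°, centred within about 3 mm, and square over the rack (far end at rack y = −0.112). Lowering.

Request:
play_rows(
  commands=[
    [[0,0.001,-0.03],[0,0,0]],
    [[0,0.001,-0.06],[0,0,0]],
    [[0,0.001,-0.085],[0,0,0]],
    [[0,0.001,-0.1],[0,0,0]],
    [[0,0.001,-0.107],[0,0,0]],
    [[0,0.001,-0.11],[0,0,0]],
    [[0,0.001,-0.112],[0,0,0]],
    [[0,0.001,-0.112],[0,0,0]],
  ],
)

```text
time_s: 19.08
position: [0.5132, 0.2827, 0.047]
tcp_rot: [[0.973, 0.002, -0.23], [0.23, 0.001, 0.973], [0.002, -1.0, 0.0]]
force: [0.1, -0.0, -1.8]
opening: 0.57
```

```bash
python3 -c "
from rig import *
s=read_state();print(s['position'],s['force'],s['moment'],s['opening']*87)"; python3 chk.py .045 .09 pics/s8.png
```

```text
[0.51324259 0.28270468 0.04704134] [ 0.1009822  -0.02888933 -1.78550134] [ 0.11612536 -0.08033062  0.02594035] 49.58993082415881
scene 1469
[-0.0249 -0.1108  0.0619] [0.033  0.0795 0.0724] [ 0.0033 -0.0244  0.0684] ((4.659051895141602, -15.375556945800781), (190.03257751464844, 56.35496520996094), 89.01663208007812)  plane [-0.0435  0.0051  0.0684]
top 842
[-0.0308 -0.1104  0.0648] [0.0214 0.042  0.0756] [-0.0039 -0.0354  0.0702] ((-4.350139617919922, -33.918968200683594), (152.27035522460938, 50.849544525146484), 89.0102310180664)  plane [0.0033 0.0069 0.0704]
```

Request:
play_rows(
  commands=[
    [[0,0,-0.001],[0,0,0]],
    [[0,0,-0.002],[0,0,0]],
    [[0,0,-0.003],[0,0,0]],
    [[0,0,-0.003],[0,0,0]],
  ],
)

```text
time_s: 19.68
position: [0.5128, 0.2825, 0.0434]
tcp_rot: [[0.973, 0.001, -0.23], [0.23, 0.0, 0.973], [0.001, -1.0, 0.0]]
force: [-0.5, -0.1, -1.3]
opening: 0.57
```

Request:
play_rows(
  commands=[
    [[0,0,-0.001],[0,0,0]],
    [[0,0,-0.001],[0,0,0]],
  ],
)

```text
time_s: 19.92
position: [0.5128, 0.2825, 0.0425]
tcp_rot: [[0.973, 0.001, -0.23], [0.23, 0.001, 0.973], [0.001, -1.0, 0.0]]
force: [-0.2, -0.4, -1.0]
opening: 0.571
```

Request:
play_rows(
  commands=[
    [[0,0,-0.001],[0,0,0]],
    [[0,0,-0.001],[0,0,0]],
  ],
)

```text
time_s: 20.18
position: [0.5129, 0.2826, 0.0415]
tcp_rot: [[0.973, 0.001, -0.23], [0.23, 0.001, 0.973], [0.001, -1.0, 0.0]]
force: [-0.4, 0.3, -1.1]
opening: 0.57
```

Request:
play_rows(
  commands=[
    [[0,0,-0.001],[0,0,0]],
    [[0,0,-0.001],[0,0,0]],
  ],
)

```text
time_s: 20.42
position: [0.513, 0.2826, 0.0407]
tcp_rot: [[0.973, 0.001, -0.23], [0.23, 0.001, 0.973], [0.002, -1.0, 0.0]]
force: [-0.1, 0.7, -0.6]
opening: 0.571
```

Request:
play_rows(
  commands=[
    [[0,0,-0.001],[0,0,0]],
    [[0,0,-0.001],[0,0,0]],
  ],
)

```text
time_s: 20.68
position: [0.513, 0.2826, 0.0405]
tcp_rot: [[0.973, 0.002, -0.23], [0.23, 0.001, 0.973], [0.002, -1.0, 0.0]]
force: [-1.2, -0.2, 5.9]
opening: 0.575
```

```bash
python3 chk.py .045 .09 pics/s8.png
```

```text
scene 1454
[-0.0271 -0.1106  0.0566] [0.0319 0.0773 0.0683] [ 0.004  -0.0234  0.0631] ((4.613506317138672, -16.172744750976562), (188.18092346191406, 57.158653259277344), 87.95557403564453)  plane [-0.0437 -0.0041  0.063 ]
top 831
[-0.0309 -0.1104  0.0599] [0.0216 0.0425 0.0699] [-0.005  -0.0332  0.0649] ((-4.439165115356445, -33.63355255126953), (152.91159057617188, 51.19115447998047), 88.99079132080078)  plane [-0.0088  0.0066  0.0652]
```

Contact: +6 N on the tool, with the panel top at about 65 mm. Release and retreat straight up.

Request:
play_rows(
  commands=[
    [[0,0,0],[0,0,0]],
    [[0,0,0],[0,0,0]],
    [[0,0,0],[0,0,0]],
    [[0,0,0],[0,0,0]],
    [[0,0,0],[0,0,0]],
    [[0,0,0.02],[0,0,0]],
    [[0,0,0.05],[0,0,0]],
    [[0,0,0.1],[0,0,0]],
    [[0,0,0.15],[0,0,0]],
    [[0,0,0.15],[0,0,0]],
  ],
  gripper=0.087,
)

```text
time_s: 22.02
position: [0.5159, 0.2837, 0.1941]
tcp_rot: [[0.973, 0.011, -0.23], [0.23, 0.004, 0.973], [0.012, -1.0, 0.001]]
force: [0.0, -0.3, 0.6]
opening: 0.997
```

Request:
play_rows(
  commands=[
    [[0,0.03,0.03],[0,0,0]],
    [[0,0.08,0.05],[0,0,0]],
    [[0,0.13,0.05],[0,0,0]],
    [[0,0.18,0.05],[0,0,0]],
    [[0,0.18,0.05],[0,0,0]],
  ],
)

```text
time_s: 22.65
position: [0.5115, 0.4655, 0.2374]
tcp_rot: [[0.972, -0.001, -0.234], [0.234, 0.0, 0.972], [-0.0, -1.0, 0.0]]
force: [0.6, -0.3, -0.5]
opening: 0.998
```

```bash
python3 chk.py .045 .09 pics/s9.png
python3 - <<'E'
from rig import *
from h import *
np.set_printoptions(precision=4,suppress=True)
print(read_state()["force"],read_state()["time_s"])
c=capture("scene");L=((cloud(c)-S)@H).reshape(-1,3);L=L[(abs(L[:,0])<.06)&(abs(L[:,1])<.14)]
b=L[(L[:,2]>.1)&(L[:,2]<.126)];u,q,vt=np.linalg.svd(b[:,:2]-b[:,:2].mean(0));print("handle dir",vt[0],np.percentile(b[:,2],99))
E
```

```text
scene 1715
[-0.0276 -0.1109  0.0571] [0.0318 0.1091 0.0682] [ 0.0033 -0.0008  0.0632] ((3.5459365844726562, -0.46950531005859375), (220.45263671875, 55.644004821777344), 88.1421127319336)  plane [-0.0395  0.0002  0.0632]
top 1213
[-0.0309 -0.1103  0.0598] [0.0227 0.1098 0.0696] [-0.0047 -0.0006  0.0646] ((-3.905416488647461, -0.2129669189453125), (219.60792541503906, 51.14159393310547), 88.97735595703125)  plane [-0.0097 -0.0005  0.0646]
[0.7297 0.0033 0.0419] 22.75
handle dir [-0.0008  1.    ] 0.12082646402737006
```

View pics/s9.png

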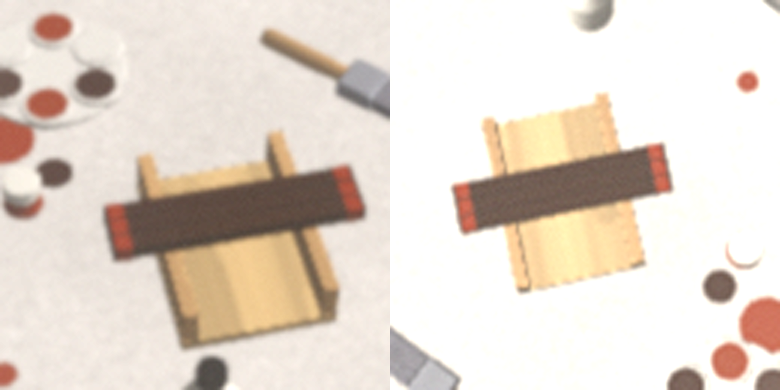

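The panel lies centred, flat and painted face up across both battens (corners at crop (107,205)–(363,212)). The handle is unchanged and the arm is clear, so I'll hand in.

```bash
python3 -c "
from rig import *
print(hand_in())"
```

```text
the job is handed in; nothing more can be done
None
```

The job is done and handed in at about 22.8 s of robot time. I turned the T-handle clockwise by about 3.1–3.2 rad, drew the panel out along +y and laid it painted face up across both battens.

**Last checks that agreed:**
- **Panel on the rack:** its centre is within about 4 mm of the rack's centre along the battens and 1 mm across them. Its length is square to the battens within 2°.
- **Flatness:** the panel's top is at 63–65 mm, against 66 mm expected. That is within the cameras' error, and the top view shows it level to about 0.6°.
- **Handle:** the bar lies along the head's y axis again and sits about 5 mm higher, so it is still loosened at about 3.1 rad.
- **Robot:** the gripper is open and clear of everything, and the measured force is about zero.
- **Bystanders:** the paint pot, paint bottle and neighbouring tools stood in place in the last views. I did not measure their positions again.

**What failed or disagreed:**
- **First grasp:** my first grasp of the handle closed on air. The visible fingertips end about 28 mm short of where the tool data puts them. I corrected for this from the picture and used the same correction for the panel grasp.
- **Cameras:** the two cameras disagree by 5–8 mm in x.
- **Tilt reading:** the scene camera shows about 2° of cross-tilt on the panel, which the top camera does not. I put this down to depth bias at the panel's edges; either reading is inside the limit.

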